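# Scoop softener salt into the brine box and shut it

### The job

With the scoop, not the fingers, transfer at least three of the white salt blocks from the steel tub into the open well of the grey brine box on the trolley, spilling none: every block must finish in the well or in the tub. Then stand the scoop upright in its white rest again, and after that slide the box's shutter fully shut against its stop. Leave the other things where they stand.

Things in the scene. Friction and masses are not known exactly. Their poses are not given: they have to be found in the camera images.
- tub: Steel tub, fixed, open on top: outer 228 (its x) x 112 (its y) mm, inside 220 x 104 mm, floor 4 mm thick, walls 4 mm, rounded rim up to 59 mm. Origin at the centre of the underside; yaw 0.05 to 0.3 rad, so its -x end is the one nearest the robot.
- tub_floor (a point): Centre of the tub's inner floor, axes as the tub. The five blocks start flat on the floor in the half towards -x (block centres at x = -91 to -15 mm here, the one farthest from the robot alone, the others two abreast); the floor beyond x = +1 mm is free.
- rest: Scoop rest, fixed: shallow white plastic dish, 145 (its x) x 131 (its y) mm, inner floor 135 x 121 mm at 4 mm height, rim 14 mm high. Origin at the centre of the underside. The scoop starts standing in it, mouth towards the rest's -x within 0.12 rad.
- scoop: Aluminium scoop, loose, 0.14 kg. Origin at the centre of its flat underside, z up when it stands. Open mouth faces its -x. Bucket 92 mm wide (y; 86 inside), back wall at x = 41 to 44 mm, 50 mm high; side walls 47 mm high at the back, 36 at their front edge, 12 mm behind the lip; floor top 4 mm above the underside. Blocks slide out once the mouth points about 25 degrees down.
- scoop_lip (a point): Middle of the scoop's thin straight lip (92 mm wide), at (-47, 0, 1) mm in the scoop's frame, with the scoop's axes.
- scoop_grip (a point): Centre of the scoop's upright black grip block, 44 (x) x 22 (y) x 52 (z) mm, at (32, 0, 118) mm in the scoop's frame, with its axes; it stands on a 12 mm stem above the back wall. Pinch it across its 22 mm (y).
- block_0: Salt block, white, loose, pillow-shaped disc 28 mm across and 22 mm thick with rounded edges, 20 g, smooth (friction about 0.3). Origin at the centre of one flat face, z the disc's axis.
- salt_0 (a point): Middle of block_0, at (0, 0, 11) mm in its frame.
- block_1: Salt block, white, loose, pillow-shaped disc 28 mm across and 22 mm thick with rounded edges, 20 g, smooth (friction about 0.3). Origin at the centre of one flat face, z the disc's axis.
- salt_1 (a point): Middle of block_1, at (0, 0, 11) mm in its frame.
- block_2: Salt block, white, loose, pillow-shaped disc 28 mm across and 22 mm thick with rounded edges, 20 g, smooth (friction about 0.3). Origin at the centre of one flat face, z the disc's axis.
- salt_2 (a point): Middle of block_2, at (0, 0, 11) mm in its frame.
- block_3: Salt block, white, loose, pillow-shaped disc 28 mm across and 22 mm thick with rounded edges, 20 g, smooth (friction about 0.3). Origin at the centre of one flat face, z the disc's axis.
- salt_3 (a point): Middle of block_3, at (0, 0, 11) mm in its frame.
- block_4: Salt block, white, loose, pillow-shaped disc 28 mm across and 22 mm thick with rounded edges, 20 g, smooth (friction about 0.3). Origin at the centre of one flat face, z the disc's axis.
- salt_4 (a point): Middle of block_4, at (0, 0, 11) mm in its frame.
- brine_box: Brine box, fixed on the trolley: grey casing 140 (its x) x 285 (its y) mm, 75 mm high, with steel guides up to 85 mm along the edges. Origin at the centre of the underside. Its half towards +y is an open well, 120 (x) x 131 (y) mm inside, floor at 4 mm; its half towards -y is a solid deck. Yaw within 0.15 rad of the world's axes.
- well (a point): Middle of the well, 10 mm above its floor, at (0, 71, 14) mm in the brine box's frame, with its axes. The mouth's edge is 61 mm above this point (guides 71 mm).
- shutter (a joint): Steel shutter plate, 124 x 136 mm and 4 mm thick, that slides on top of the brine box at 77 to 81 mm height. 0 = shut over the well, against the end stop (slid as far as it goes towards the box's +y); 0.136 = fully open over the deck (towards -y). Starts open between 0.112 and 0.136. Friction about 1.5 N.
- shutter_grip (a point): Centre of the black upright grip on the shutter, 50 (box x) x 14 (box y) x 30 mm high, its top 33 mm above the plate's underside and 12 mm above this point (110 mm above the trolley); axes as the brine box. It moves with the shutter; pinch it across its 14 mm.
- oil_can: Bystander, loose: tall spray can, 52 mm across and 171 mm high, origin under its centre.
- bud_jar: Bystander, loose: clear round jar of cotton buds, 77 mm across and 80 mm high, origin under its centre.
- dropper: Bystander, loose: small dropper bottle, 33 mm across and 102 mm high, origin under its centre.

How it is judged:
On the way, in this order (a step that is already met when the one before it is completed fails the run):
1. at least three blocks lie in the well of the brine box ((distance between each of salt_0, salt_1, salt_2 and well below 0.074 m or distance between each of salt_0, salt_1, salt_3 and well below 0.074 m or distance between each of salt_0, salt_1, salt_4 and well below 0.074 m or distance between each of salt_0, salt_2, salt_3 and well below 0.074 m or distance between each of salt_0, salt_2, salt_4 and well below 0.074 m or distance between each of salt_0, salt_3, salt_4 and well below 0.074 m or distance between each of salt_1, salt_2, salt_3 and well below 0.074 m or distance between each of salt_1, salt_2, salt_4 and well below 0.074 m or distance between each of salt_1, salt_3, salt_4 and well below 0.074 m or distance between each of salt_2, salt_3, salt_4 and well below 0.074 m)), for 0.2 s.
2. the scoop stands upright in its rest again, released (x of scoop in the frame of rest between -0.04 and 0.04 m and y of scoop in the frame of rest between -0.035 and 0.035 m and z of scoop in the frame of rest between -0.004 and 0.012 m and angle between scoop's own z axis and vertical below 0.12 rad and linear speed of scoop below 0.02 m/s and contact force between the fingers and scoop below 0.1 N), for 0.2 s.
3. the shutter is fully shut (value of joint shutter below 0.005 m), for 0.2 s.
At the end, for the whole second after the job is handed in: At least three blocks are in the well (middles within 74 mm of its middle point: anywhere inside), the others in the well or the tub; the shutter is within 5 mm of shut; the scoop stands still and upright (0.12 rad) in its rest, within 40 mm (x) and 35 mm (y) of its centre ((distance between each of salt_0, salt_1, salt_2 and well below 0.074 m or distance between each of salt_0, salt_1, salt_3 and well below 0.074 m or distance between each of salt_0, salt_1, salt_4 and well below 0.074 m or distance between each of salt_0, salt_2, salt_3 and well below 0.074 m or distance between each of salt_0, salt_2, salt_4 and well below 0.074 m or distance between each of salt_0, salt_3, salt_4 and well below 0.074 m or distance between each of salt_1, salt_2, salt_3 and well below 0.074 m or distance between each of salt_1, salt_2, salt_4 and well below 0.074 m or distance between each of salt_1, salt_3, salt_4 and well below 0.074 m or distance between each of salt_2, salt_3, salt_4 and well below 0.074 m) and value of joint shutter below 0.005 m and x of scoop in the frame of rest between -0.04 and 0.04 m and y of scoop in the frame of rest between -0.035 and 0.035 m and z of scoop in the frame of rest between -0.004 and 0.012 m and angle between scoop's own z axis and vertical below 0.12 rad and linear speed of scoop below 0.02 m/s and (distance between salt_0 and well below 0.074 m or (x of salt_0 in the frame of tub between -0.112 and 0.112 m and y of salt_0 in the frame of tub between -0.054 and 0.054 m and z of salt_0 in the frame of tub between 0 and 0.06 m)) and (distance between salt_1 and well below 0.074 m or (x of salt_1 in the frame of tub between -0.112 and 0.112 m and y of salt_1 in the frame of tub between -0.054 and 0.054 m and z of salt_1 in the frame of tub between 0 and 0.06 m)) and (distance between salt_2 and well below 0.074 m or (x of salt_2 in the frame of tub between -0.112 and 0.112 m and y of salt_2 in the frame of tub between -0.054 and 0.054 m and z of salt_2 in the frame of tub between 0 and 0.06 m)) and (distance between salt_3 and well below 0.074 m or (x of salt_3 in the frame of tub between -0.112 and 0.112 m and y of salt_3 in the frame of tub between -0.054 and 0.054 m and z of salt_3 in the frame of tub between 0 and 0.06 m)) and (distance between salt_4 and well below 0.074 m or (x of salt_4 in the frame of tub between -0.112 and 0.112 m and y of salt_4 in the frame of tub between -0.054 and 0.054 m and z of salt_4 in the frame of tub between 0 and 0.06 m))); the robot touches nothing.
It fails at once if the fingers touch a salt block (contact force between the fingers and block_0 above 0.3 N or contact force between the fingers and block_1 above 0.3 N or contact force between the fingers and block_2 above 0.3 N or contact force between the fingers and block_3 above 0.3 N or contact force between the fingers and block_4 above 0.3 N).
It fails at once if a bystander is moved by more than 3 cm (distance of any of oil_can, bud_jar, dropper from where it was at the start of the episode above 0.03 m).
It also fails if it takes over 72 s, if anything falls off the work surface, if the arm or the gripper's body presses on something with over 40 N, if the wrist force passes 120 N, or if a joint passes its speed limit or range.

### The arm

A 6-joint arm with a two-finger parallel gripper is mounted at the origin on a cart in front of the work surface, level with it; the furniture and walls round the work are solid. World frame = base frame: x ahead of the robot, y to its left, z up, the work surface at z = 0. Lengths are in m, angles in rad, forces in N, time in s.
With the tool pointing down it reaches from about 0.3 to 0.875 m from the base axis. Payload 6.4 kg.
Tool frame: the origin (TCP) lies midway between the tips of the shut fingers; the grasp point (between the pads) lies 19 mm behind it; z points along the fingers, y is the line along which they close (so a half turn about z gives the same grasp; the last joint's range is limited). The gripper opens to 85 mm and grips with 20 to 120 N. Pads are 22 mm wide; open, the fingers measure 114 mm over their backs; the gripper's body (76 mm by 85 mm) begins 54 mm behind the grasp point. The pads swing forward as they close: fully open they stand 13 mm farther back than shut.
Start: joints at [0.932, 0.181, 1.607, -0, 1.354, -0.206], TCP at [0.241, 0.522, 0.231] pointing down, gripper open.
Joint ranges: [-2.99, 2.99], [-0.89, 2.07], [0.3, 2.58], [-1.14, 4.28], [0, 2.63], [-3.12, 3.12]. Speed limits (rad/s): [2.57, 2.57, 3.01, 3.14, 3.14, 3.14].

### API

Orientations are given as a unit quaternion [x, y, z, w].
In Python, from plant import ctrl gives the robot as it stands.
- The arm moves only by the tool hand_motion, called after "Emit:" by a JSON object that holds its "fn" and its "kwargs". Schema: {"type":"object","properties":{"moves":{"type":"string"},"finger_gap":{"type":"number"},"squeeze":{"type":"number"},"only":{"type":"string"},"quiet":{"type":"boolean"},"lines":{"type":"string"}},"required":["moves"],"additionalProperties":false}. moves is a string of 1 to 10 rows, parted by a bar, with the numbers parted by commas; each row has 6 numbers: dx, dy, dz in units of 20 mm, then a rotation vector rx, ry, rz in units of 0.05 rad; each row shifts and turns the commanded pose from where the row before left it, along the tool's axes as they then stand; what a row does not reach is not made up. A row lasts 1/10 s, in which the tool goes at most 0.05 m and 0.15 rad, less where a joint would pass 70% of its speed; a pose out of reach is approached as far as the arm can. finger_gap is the finger opening in m, set as the call begins (left out keeps the last). The fingers move at their own pace and stop on an object; squeeze is the grip in N (left out, the last holds). Time passes only in rows, so rows that do not move let the fingers close. The tool returns the time, the measured TCP pose, the force, the opening and the grip force at its end. only (a regular expression) keeps the lines of the reply that match it, lines (a string "A,B") keeps lines A to B, and quiet returns only ok. Input that does not fit is refused with a message, and nothing moves.
- ctrl.get_obs(): the state, without advancing time (a new reading comes with each control period).
- ctrl.capture(name): name is "scene" or "top"; returns a dict with "img" (420x560x3 uint8, red, green, blue), "vfov" (degrees; the focal length in pixels is half the picture's height over the tangent of half this angle, whatever the lens; pixels are square), "cx", "cy" (the principal point, pixels), "T" (4x4, takes a point from camera to world coordinates). Camera axes: x right, y down, z forward; pixel columns grow to the right and rows downward; lengths in m; the calibration is good to about 2 mm. A picture is of the moment at which its call begins. There is no depth.
- ctrl.sign_off(): hands the job in; it is judged then, once.
The state is a dict: "clock": time; "joint_pos": joint angles; "qd": joint speeds; "joint_efforts": joint torques, N m; "tool_pos": TCP position; "tcp_rot": TCP orientation; "contact_force": force on the tool from outside, world axes, zero at the start; "moment": the same for the moment, N m; "finger_gap": finger opening in m; "grasp_force": force on a finger pad.
Only numpy, scipy, OpenCV 4.12 (cv2) and the standard library are available. Lean on these libraries where they do the work, as an engineer would, in place of code of your own. Each camera call takes 0.05 s, during which the arm holds its last target. There are 200 camera calls.

## Working session

There is one attempt and no reset: what is moved stays moved. The work goes in short steps, Python scripts to look and compute and a tool call to move; the robot and the scene stay as the last step left them, time stands still between calls to the robot, and variables do not carry over. Pictures are saved under pics/ and viewed, at most 10 in all, crops included, and the job is handed in when it is done.

```bash
ls; mkdir -p pics
```

Run:
```python
from plant import ctrl
import cv2,numpy as np
for n in("scene","top"):
    c=ctrl.capture(n); print(n,c["vfov"],c["cx"],c["cy"],np.round(c["T"],4).tolist())
    cv2.imwrite(f"pics/{n}0.png",cv2.cvtColor(c["img"],cv2.COLOR_RGB2BGR))
o=ctrl.get_obs(); print(o)
```

```text
pics
plant.py
scene 52.610081098808195 273.14523257635267 213.8109972397523 [[-0.8543, -0.2928, 0.4294, -0.1454], [-0.5195, 0.4564, -0.7224, 1.109], [0.0155, -0.8402, -0.542, 0.9167], [0.0, 0.0, 0.0, 1.0]]
top 53.89319043085129 280.90936438514643 207.99449539566814 [[-0.0108, -0.9934, 0.1144, 0.3331], [-0.9998, 0.009, -0.0158, 0.0326], [0.0147, -0.1146, -0.9933, 1.2559], [0.0, 0.0, 0.0, 1.0]]
{'clock': 0.1, 'joint_pos': array([ 9.31726138e-01,  1.81498634e-01,  1.60792074e+00,  3.25000321e-06,
        1.35378218e+00, -2.06280030e-01]), 'qd': array([ 0.00124031, -0.00117392,  0.00022039,  0.00093213, -0.00020507,
       -0.0003893 ]), 'joint_efforts': array([ 4.54682558e-04, -4.45873618e+01, -3.52236986e+01, -2.06208529e-04,
        4.00419187e-03, -2.07465047e-05]), 'tool_pos': array([0.24082645, 0.52158747, 0.23045015]), 'tcp_rot': array([ 2.14710453e-01,  9.76677416e-01, -7.33003227e-04, -3.31433558e-04]), 'contact_force': array([-0.54455907, -0.00056274, -0.32036443]), 'moment': array([0.05988849, 0.00058557, 0.01010083]), 'grasp_force': 0.0, 'finger_gap': 0.08523346413447824}
```
View pics/top0.png

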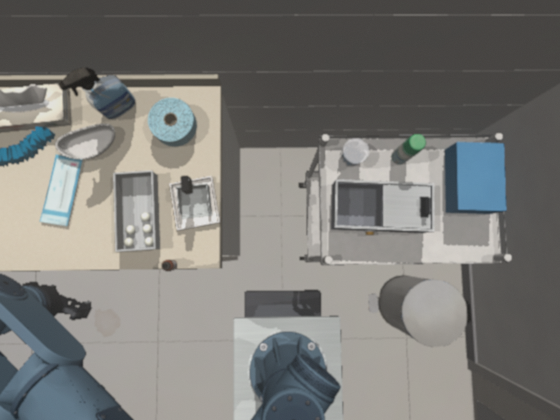

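View pics/scene0.png

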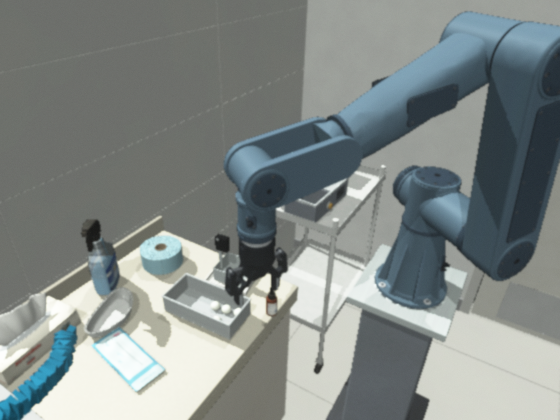

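The top view shows the tub at about (136,212), the rest and scoop at (195,205), and the box at (383,205) with its shutter to the right. The bystanders are the dropper near (168,265), and the jar (355,152) and green can (413,147) on the trolley. I'll zoom in next.

Run:
```python
import cv2,numpy as np
t=cv2.imread("pics/top0.png");s=cv2.imread("pics/scene0.png")
def cr(i,x,y,w,h,k):
    return cv2.resize(i[y:y+h,x:x+w],None,fx=k,fy=k,interpolation=cv2.INTER_CUBIC)
a=cr(t,108,165,114,86,3.5);b=cr(t,325,170,114,86,3.5);c=cr(s,265,160,114,86,3.5);d=cr(s,155,215,152,115,2.62)
f=lambda i:cv2.resize(i,(400,300))
cv2.imwrite("pics/m0.png",np.vstack([np.hstack([f(a),f(b)]),np.hstack([f(c),f(d)])]))
```

View pics/m0.png

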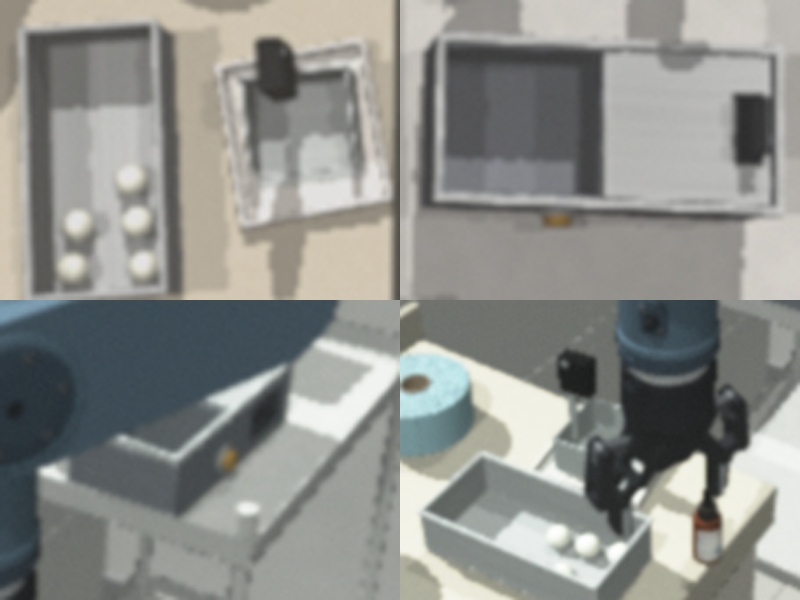

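Create h.py:
```python
import numpy as np,cv2
from plant import ctrl
from scipy.spatial.transform import Rotation as R
def cap(n,save=None):
    c=ctrl.capture(n)
    if save: cv2.imwrite(f"pics/{save}.png",cv2.cvtColor(c["img"],cv2.COLOR_RGB2BGR))
    return c
def ray(c,p):
    f=c["img"].shape[0]/2/np.tan(np.radians(c["vfov"])/2)
    d=np.array([(p[0]-c["cx"])/f,(p[1]-c["cy"])/f,1.]);T=np.array(c["T"])
    return T[:3,3],T[:3,:3]@d
def onz(c,p,z):
    o,d=ray(c,p);return o+d*(z-o[2])/d[2]
def tri(c1,p1,c2,p2):
    o1,d1=ray(c1,p1);o2,d2=ray(c2,p2)
    s=np.linalg.lstsq(np.c_[d1,-d2],o2-o1,rcond=None)[0]
    a=o1+d1*s[0];b=o2+d2*s[1];return (a+b)/2,np.linalg.norm(a-b)
def proj(c,P):
    T=np.array(c["T"]);q=T[:3,:3].T@(np.array(P)-T[:3,3]);f=c["img"].shape[0]/2/np.tan(np.radians(c["vfov"])/2)
    return q[:2]/q[2]*f+[c["cx"],c["cy"]]
def st():
    o=ctrl.get_obs();return o
```

Run:
```python
from h import *
np.set_printoptions(precision=4,suppress=True)
t=cap("top");s=cap("scene")
k=3.509
A=lambda u,v:(108+u/k-.36,165+v/k-.36)
B=lambda u,v:(325+(u-400)/k-.36,170+v/k-.36)
C=lambda u,v:(265+u/k-.36,160+(v-300)/k-.36)
def box(P,nm):
    P=np.array(P);print(nm,"c",P.mean(0),"edges",[round(float(np.linalg.norm(P[i]-P[i-3])),4) for i in range(4)])
    for i,j in((3,0),(2,1),(0,1),(3,2)):
        d=P[j]-P[i];print("   dir",np.arctan2(d[1],d[0]))
box([onz(t,A(*q),.059) for q in((22,30),(158,22),(182,295),(30,298))],"tub")
box([onz(t,A(*q),.014) for q in((218,65),(365,40),(392,205),(245,228))],"rest")
for q in((131,180),(78,223),(137,221),(72,267),(143,264)): print("blk",onz(t,A(*q),.018))
for q in((257,40),(285,38),(297,95),(268,100)): print("grip",onz(t,A(*q),.145))
print("boxcorner tri",tri(t,B(432,200),s,C(180,460)))
for z in(0.085,0.05,0.03):
    box([onz(t,B(*q),z) for q in((438,38),(778,48),(778,210),(432,200))],"box%g"%z)
```

```text
tub c [0.4684 0.4352 0.059 ] edges [0.113, 0.2288, 0.1236, 0.2231]
   dir 0.06435995772932945
   dir 0.1101452353693706
   dir -1.5183559939682505
   dir -1.5615716623217049
rest c [0.4943 0.2736 0.014 ] edges [0.1284, 0.1459, 0.1265, 0.1437]
   dir 0.18046136267316804
   dir 0.16731544577199506
   dir -1.4067678410611508
   dir -1.4241215757788006
blk [0.4555 0.4204 0.018 ]
blk [0.4191 0.4643 0.018 ]
blk [0.4203 0.4144 0.018 ]
blk [0.3818 0.4682 0.018 ]
blk [0.3838 0.4083 0.018 ]
grip [0.5511 0.2863 0.145 ]
grip [0.5525 0.2646 0.145 ]
grip [0.5077 0.2547 0.145 ]
grip [0.504 0.277 0.145]
boxcorner tri (array([ 0.4116, -0.1366,  0.0844]), np.float64(0.0037433748941138345))
box0.085 c [ 0.4745 -0.2804  0.085 ] edges [0.2805, 0.1336, 0.2818, 0.1334]
   dir -0.062454890664992074
   dir -0.05297225270468902
   dir -1.608636522502149
   dir -1.6094155748824965
box0.05 c [ 0.4787 -0.2898  0.05  ] edges [0.2889, 0.1376, 0.2902, 0.1374]
   dir -0.062454890664991825
   dir -0.05297225270468873
   dir -1.6086365225021493
   dir -1.6094155748824963
box0.03 c [ 0.4811 -0.2951  0.03  ] edges [0.2937, 0.1399, 0.295, 0.1397]
   dir -0.0624548906649919
   dir -0.052972252704688506
   dir -1.608636522502149
   dir -1.6094155748824963
```

The montage shows blocks at about (131,180), (78,223), (137,221), (72,267) and (143,264). The scoop grip is at (276,68), and the box lies at z≈0. I need sharper tub and scoop corners.

Run:
```python
from h import *
import cv2
ims=[cap("top")["img"].astype(float) for _ in range(6)]
m=np.mean(ims,0).astype(np.uint8)[...,::-1]
np.save("top.npy",m)
c=cv2.resize(m[168:258,108:224],None,fx=6.6,fy=6.6,interpolation=cv2.INTER_LANCZOS4)
cv2.imwrite("pics/m1.png",c);print(c.shape)
```

```text
(594, 766, 3)
```

View pics/m1.png

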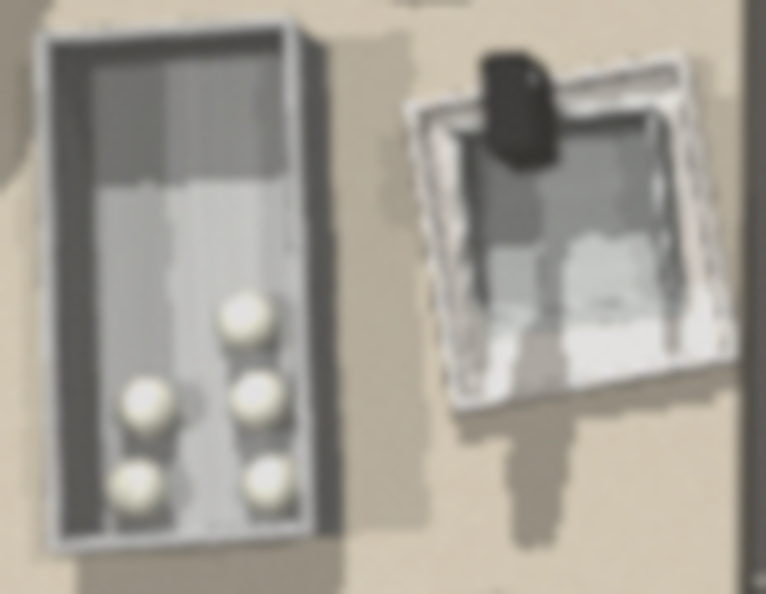

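Run:
```python
from h import *
np.set_printoptions(precision=4,suppress=True)
t=cap("top");k=6.6
A=lambda u,v:(108+u/k-.42,168+v/k-.42)
def box(P,nm):
    P=np.array(P);print(nm,"c",P.mean(0),"edges",[round(float(np.linalg.norm(P[i]-P[i-3])),4) for i in range(4)])
    print([round(float(np.arctan2(*(P[j]-P[i])[[1,0]])+a),3) for i,j,a in((3,0,0),(2,1,0),(0,1,1.5708),(3,2,1.5708))])
box([onz(t,A(*q),.059) for q in((36,34),(298,18),(316,535),(52,550))],"tub")
box([onz(t,A(*q),.014) for q in((406,104),(690,56),(742,355),(458,410))],"rest")
for q in((246,318),(147,404),(257,398),(136,486),(269,481)): print("blk",onz(t,A(*q),.02))
a,b=onz(t,A(485,52),.148),onz(t,A(557,160),.096);print("grip",a,b,(a+b)/2)
o=st();r=R.from_quat(o["tcp_rot"]);print(r.as_matrix(),o["clock"])
```

```text
tub c [0.4683 0.4392 0.059 ] edges [0.1157, 0.2293, 0.1141, 0.2284]
[0.066, 0.059, 0.055, 0.046]
rest c [0.4953 0.2736 0.014 ] edges [0.1319, 0.1408, 0.1307, 0.1435]
[0.185, 0.177, 0.163, 0.183]
blk [0.4558 0.4201 0.02  ]
blk [0.4172 0.4636 0.02  ]
blk [0.4194 0.4142 0.02  ]
blk [0.3803 0.4673 0.02  ]
blk [0.382  0.4079 0.02  ]
grip [0.5521 0.2851 0.148 ] [0.5151 0.2654 0.096 ] [0.5336 0.2752 0.122 ]
[[-0.9078  0.4194  0.    ]
 [ 0.4194  0.9078 -0.0001]
 [-0.     -0.0001 -1.    ]] 0.55
```

The large crop shows tub rim corners at (36,34), (298,18), (316,535) and (52,550), with the grip between (485,52) and (557,160). That is enough to act on, so I'll move above the scoop grip.

The rows are not in the units I measure in: shifts go in units of 20 mm and turns go in units of 0.05 rad. I convert before sending: -0.146 rad is -2.92.

Emit:
{"fn": "hand_motion", "kwargs": {"moves": "0,0,0,0,0,-2.92 | 0,0,0,0,0,-2.92 | 0,0,0,0,0,-2.92 | 0,0,0,0,0,-2.92", "finger_gap": 0.085}}

```text
clock: 0.95
tool_pos: [0.2412, 0.522, 0.2313]
tcp_rot: [-0.079, 0.997, 0.0, 0.0]
contact_force: [-0.2, 0.0, 0.6]
finger_gap: 0.0852
grasp_force: 0.0
```

Emit:
{"fn": "hand_motion", "kwargs": {"moves": "-1,-1,0,0,0,0 | -1.5,-1.75,0,0,0,0 | -1.5,-1.75,0,0,0,0 | -1.5,-1.75,0,0,0,0 | -1.5,-1.75,0,0,0,0 | -1.5,-1.75,0,0,0,0 | -1.5,-1.75,0,0,0,0 | -1.5,-1.5,0,0,0,0 | -1,-1.25,0,0,0,0"}}

```text
clock: 1.85
tool_pos: [0.5334, 0.276, 0.2314]
tcp_rot: [-0.075, 0.997, -0.0, 0.0]
contact_force: [0.0, 0.8, 0.4]
finger_gap: 0.0852
grasp_force: 0.0
```

Add to h.py:
```python
def to(P,yaw,tilt=0):
    """tool-axis shift and rotvec from the measured pose to TCP P with scoop-yaw, tilt>0 = mouth down"""
    o=st();r=R.from_quat(o["tcp_rot"]);g=R.from_euler("z",yaw)*R.from_euler("y",-tilt)*R.from_matrix([[-1,0,0],[0,1,0],[0,0,-1]])
    np.set_printoptions(precision=4,suppress=True)
    print("t",o["clock"],"pos",np.array(o["tool_pos"]),"d",r.inv().apply(np.array(P)-o["tool_pos"]),"d_in_goal",g.inv().apply(np.array(P)-o["tool_pos"]),"rv",(r.inv()*g).as_rotvec(),"F",o["contact_force"],"gap",o["finger_gap"],o["grasp_force"])
```

```bash
python3 -c "
from h import *
to([.5336,.2752,.103],.15)"
```

```text
t 1.85 pos [0.5334 0.276  0.2314] d [-0.     -0.0008  0.1284] d_in_goal [-0.0001 -0.0008  0.1284] rv [-0.0002  0.0008 -0.0003] F [0.0278 0.8104 0.438 ] gap 0.08518747004714376 0.0
```

Emit:
{"fn": "hand_motion", "kwargs": {"moves": "0,0,1.5,0,0,0 | 0,0,1.5,0,0,0 | 0,0,1.5,0,0,0 | 0,0,1.25,0,0,0 | 0,0,0.65,0,0,0 | 0,0,0,0,0,0"}}

```text
clock: 2.45
tool_pos: [0.5298, 0.2775, 0.1013]
tcp_rot: [-0.076, 0.997, -0.0, -0.002]
contact_force: [0.2, 0.1, 1.1]
finger_gap: 0.085
grasp_force: 0.0
```

Emit:
{"fn": "hand_motion", "kwargs": {"moves": "0,0,0,0,0,0 | 0,0,0,0,0,0 | 0,0,0,0,0,0 | 0,0,0,0,0,0 | 0,0,0,0,0,0 | 0,0,0,0,0,0 | 0,0,0,0,0,0 | 0,0,0,0,0,0", "finger_gap": 0.0, "squeeze": 90}}

```text
clock: 3.25
tool_pos: [0.5317, 0.2781, 0.1041]
tcp_rot: [-0.076, 0.997, 0.0, 0.001]
contact_force: [-1.4, 0.3, 6.5]
finger_gap: 0.0205
grasp_force: 89.0
```

```bash
python3 -c "
from h import *
to([.5336,.2752,.103],.15)
c=cap('scene');cv2.imwrite('pics/g1.png',cv2.resize(c['img'][200:350,140:320,::-1],None,fx=4,fy=4,interpolation=2))
import json
for n in('scene','top'):
  c=cap(n);cv2.imwrite('pics/g1_%s.png'%n,c['img'][...,::-1])"
```

```text
t 3.25 pos [0.5317 0.2781 0.1041] d [-0.0014 -0.0032  0.0011] d_in_goal [-0.0014 -0.0031  0.0011] rv [0.0002 0.0012 0.0013] F [-1.4108  0.3389  6.4878] gap 0.020544561120910795 88.97119760513306
```

View pics/g1.png

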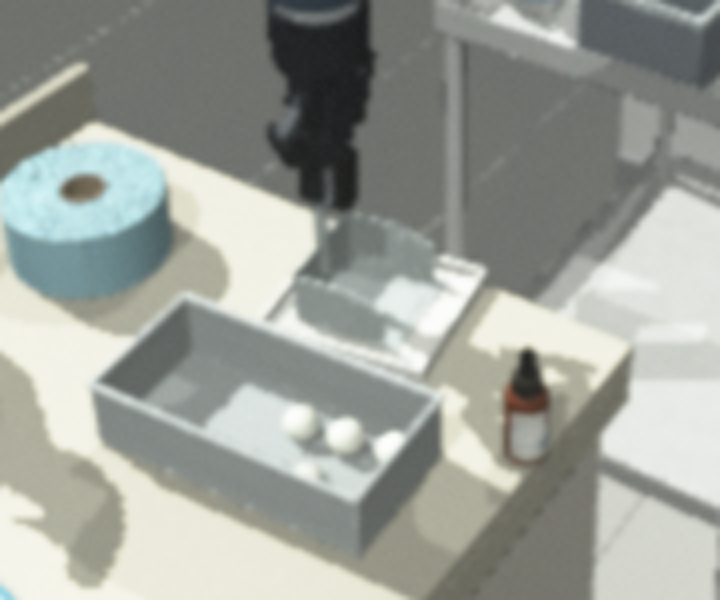

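The fingers are closed on the grip and the scoop is still standing. I'll lift and carry it over the tub.

Scaled: -0.03 m is -1.5, 0.03 m is 1.5, 0.093 rad is 1.86.

Emit:
{"fn": "hand_motion", "kwargs": {"moves": "0,0,-0.75,0,0,0 | 0,0,-1.5,0,0,0 | 0,0,-1.5,0,0,0 | 0,0,-1.5,0,0,0 | 0,0,-0.75,0,0,0 | 0,0,0,0,0,1.86 | 0,1,0,0,0,0 | 0,1.5,0,0,0,0 | 0,1.5,0,0,0,0 | 0,1.5,0,0,0,0"}}

```text
clock: 4.4
tool_pos: [0.5243, 0.3884, 0.2226]
tcp_rot: [-0.029, 1.0, -0.0, -0.001]
contact_force: [0.7, -0.2, -1.6]
finger_gap: 0.021
grasp_force: 88.3
```

Emit:
{"fn": "hand_motion", "kwargs": {"moves": "-0.5,1.5,0,0,0,0 | -0.5,0.75,0,0,0,0 | 0,0,0,0,0,0"}}

```text
clock: 4.7
tool_pos: [0.5419, 0.4354, 0.2221]
tcp_rot: [-0.03, 1.0, -0.0, -0.001]
contact_force: [-0.8, -0.3, -1.0]
finger_gap: 0.021
grasp_force: 88.4
```

```bash
python3 -c "
from h import *
to([.5518,.444,.224],.057)
for n in('scene','top'):
  c=cap(n);cv2.imwrite('pics/g2_%s.png'%n,c['img'][...,::-1])
a=cv2.imread('pics/g2_top.png')[150:270,90:240];b=cv2.imread('pics/g2_scene.png')[190:340,140:290]
cv2.imwrite('pics/m2.png',np.hstack([cv2.resize(a,(500,400),interpolation=2),cv2.resize(b,(300,400),interpolation=2)]))"
```

```text
t 4.7 pos [0.5419 0.4354 0.2221] d [-0.0104  0.0079 -0.0019] d_in_goal [-0.0104  0.008  -0.0019] rv [-0.0002 -0.0011  0.0031] F [-0.762  -0.2997 -0.9572] gap 0.020983331149695382 88.43987703323364
```

View pics/m2.png

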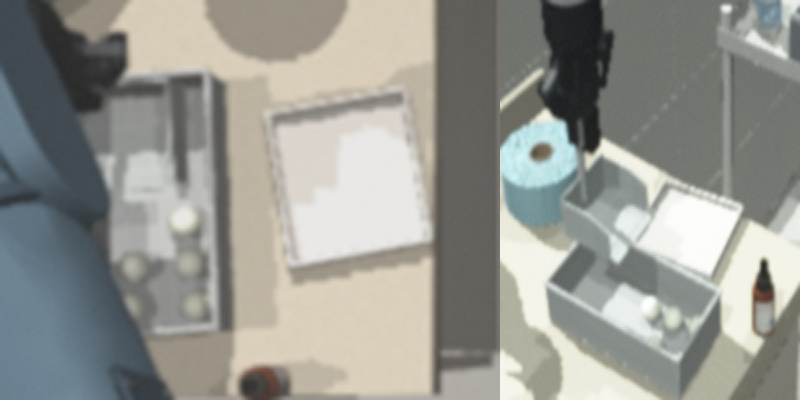

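The rest is empty, and the scoop hangs level over the tub's free half at montage position (150,130). I'll correct the offset and lower it.

Emit:
{"fn": "hand_motion", "kwargs": {"moves": "-0.52,0.4,0,0,0,0 | 0,0,0,0,0,0 | 0,0,1,0,0,0 | 0,0,1.25,0,0,0 | 0,0,1,0,0,0 | 0,0,0,0,0,0"}}

```text
clock: 5.4
tool_pos: [0.5496, 0.4401, 0.1542]
tcp_rot: [-0.029, 1.0, -0.002, -0.003]
contact_force: [-0.1, -0.8, -0.7]
finger_gap: 0.0212
grasp_force: 88.6
```

```bash
python3 -c "
from h import *
to([.5518,.444,.115],.057)
for n in('scene','top'):
  c=cap(n);cv2.imwrite('pics/g3_%s.png'%n,c['img'][...,::-1])
a=cv2.imread('pics/g3_top.png')[165:255,95:170];b=cv2.imread('pics/g3_scene.png')[260:340,150:260]
cv2.imwrite('pics/m3.png',np.hstack([cv2.resize(a,(375,450),interpolation=2),cv2.resize(b,(420,450),interpolation=2)]))"
```

```text
t 5.4 pos [0.5496 0.4401 0.1542] d [-0.0027  0.0039  0.0392] d_in_goal [-0.0024  0.0038  0.0392] rv [-0.0035 -0.0069  0.0004] F [-0.096  -0.7585 -0.7489] gap 0.021234391254522988 88.56480002403259
```

View pics/m3.png

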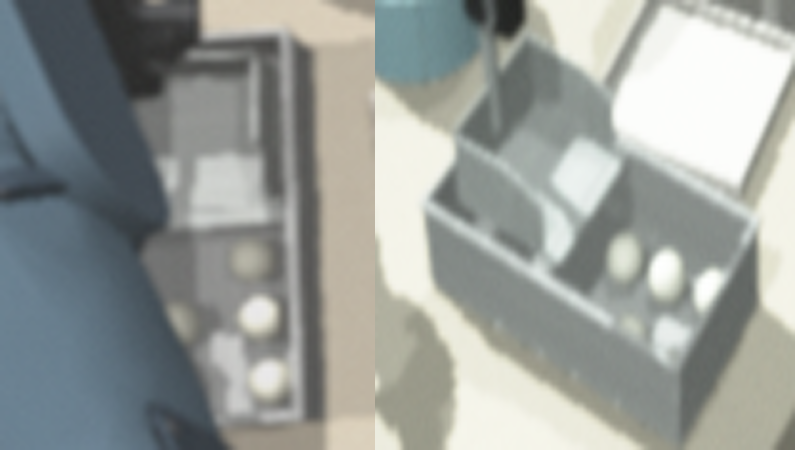

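The scoop is inside the tub's free half, clear of the lone block. Its right wall top is at crop position (255,100) and its lip at row 225. I'll check the lateral gap.

```bash
python3 -c "
from h import *
c=cap('top')
def tb(p): 
  d=p-np.array([.4683,.4392,0]); a=.057; return np.array([d[0]*np.cos(a)+d[1]*np.sin(a),-d[0]*np.sin(a)+d[1]*np.cos(a),p[2]])
to([.5518,.444,.115],.057)
for u,v,z in((255,60,.1),(258,130,.093),(220,222,.055),(272,222,.055),(288,30,.059),(300,410,.059)): print(u,v,tb(onz(c,(95+u/5-.4,165+v/5-.4),z)))
o=st();print(tb(np.array(o['tool_pos'])))
"
```

```text
t 5.55 pos [0.5526 0.4422 0.1597] d [0.0007 0.0019 0.0447] d_in_goal [0.0007 0.0019 0.0447] rv [0.0005 0.0013 0.0007] F [ 0.978  -0.6359 -1.3027] gap 0.020994968664739867 88.5648500919342
255 60 [ 0.0882 -0.0484  0.1   ]
258 130 [ 0.0493 -0.0467  0.093 ]
220 222 [ 0.0033 -0.0116  0.055 ]
272 222 [ 0.0013 -0.0417  0.055 ]
288 30 [ 0.1136 -0.0557  0.059 ]
300 410 [-0.109  -0.0554  0.059 ]
[ 0.0843 -0.0019  0.1597]
```

Scaled: 0.005 m is 0.25, -0.003 m is -0.15.

Emit:
{"fn": "hand_motion", "kwargs": {"moves": "-0.15,0.1,0.5,0,0,0 | 0,0,1,0,0,0 | 0,0,0.75,0,0,0 | 0,0,0.25,0,0,0 | 0,0,0,0,0,0 | 0,0,0,0,0,0"}}

```text
clock: 6.15
tool_pos: [0.5554, 0.4448, 0.1089]
tcp_rot: [-0.029, 1.0, 0.0, 0.0]
contact_force: [-0.7, -0.6, -1.7]
finger_gap: 0.0212
grasp_force: 88.6
```

```bash
python3 -c "
from h import *
to([.5545,.444,.104],.057)"
```

```text
t 6.15 pos [0.5554 0.4448 0.1089] d [ 0.0009 -0.0008  0.0049] d_in_goal [ 0.0009 -0.0008  0.0049] rv [0.0004 0.0008 0.0012] F [-0.6864 -0.5505 -1.6636] gap 0.02119774752600123 88.57537865638733
```

Scaled: 0.003 m is 0.15, 0.002 m is 0.1.

Emit:
{"fn": "hand_motion", "kwargs": {"moves": "0,0,0.15,0,0,0 | 0,0,0.1,0,0,0 | 0,0,0.05,0,0,0 | 0,0,0,0,0,0 | 0,0,0,0,0,0"}}

```text
clock: 6.65
tool_pos: [0.5556, 0.445, 0.1041]
tcp_rot: [-0.029, 1.0, 0.0, 0.001]
contact_force: [-1.1, -0.9, 5.4]
finger_gap: 0.0211
grasp_force: 89.4
```

```bash
python3 -c "
from h import *
to([.5545,.444,.104],.057)"
```

```text
t 6.65 pos [0.5556 0.445  0.1041] d [ 0.0012 -0.001   0.0001] d_in_goal [ 0.0012 -0.001   0.0001] rv [0.0009 0.002  0.0012] F [-1.121  -0.8824  5.4275] gap 0.02109487189746919 89.39908146858215
```

Scaled: 0.009 m is 0.45, 0.006 m is 0.3.

Emit:
{"fn": "hand_motion", "kwargs": {"moves": "0.25,-0.025,0,0,0,0 | 0.45,-0.025,0,0,0,0 | 0.45,0,0,0,0,0 | 0.45,0,0,0,0,0 | 0.45,0,0,0,0,0 | 0.45,0,0,0,0,0 | 0.45,0,0,0,0,0 | 0.45,0,0,0,0,0 | 0.3,0,0,0,0,0 | 0,0,0,0,0,0"}}

```text
clock: 7.65
tool_pos: [0.4813, 0.4399, 0.104]
tcp_rot: [-0.029, 1.0, 0.001, 0.001]
contact_force: [-1.0, 0.1, 8.1]
finger_gap: 0.021
grasp_force: 89.5
```

```bash
python3 -c "
from h import *
to([.5545,.444,.104],.057)
for n in('scene','top'):
  c=cap(n);cv2.imwrite('pics/g4_%s.png'%n,c['img'][...,::-1])
a=cv2.imread('pics/g4_top.png')[165:255,95:170];b=cv2.imread('pics/g4_scene.png')[260:340,150:260]
cv2.imwrite('pics/m4.png',np.hstack([cv2.resize(a,(375,450),interpolation=2),cv2.resize(b,(420,450),interpolation=2)]))"
```

```text
t 7.65 pos [0.4813 0.4399 0.104 ] d [-0.0734 -0.0002  0.0003] d_in_goal [-0.0734 -0.0001  0.    ] rv [0.0014 0.0028 0.0018] F [-0.9502  0.1269  8.1318] gap 0.021026228938256793 89.46334719657898
```

View pics/m4.png

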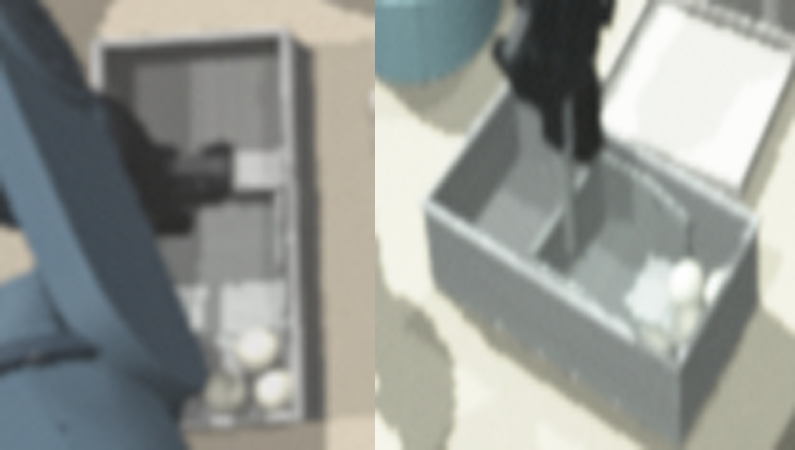

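The blocks are being pushed up against the near end wall, at crop positions (258,345), (272,387) and (225,387). I'll keep going slowly until the lip reaches the wall.

Emit:
{"fn": "hand_motion", "kwargs": {"moves": "0.3,0,0,0,0,0 | 0.35,0,0,0,0,0 | 0.35,0,0,0,0,0 | 0.35,0,0,0,0,0 | 0.3,0,0,0,0,0 | 0,0,0,0,0,0"}}

```text
clock: 8.35
tool_pos: [0.4507, 0.4384, 0.1048]
tcp_rot: [-0.029, 1.0, 0.002, 0.004]
contact_force: [6.9, 2.0, 4.0]
finger_gap: 0.021
grasp_force: 89.1
```

```bash
python3 -c "
from h import *
to([.5545,.444,.104],.057)
for n in('scene','top'):
  c=cap(n);cv2.imwrite('pics/g5_%s.png'%n,c['img'][...,::-1])
a=cv2.imread('pics/g5_top.png')[165:255,95:170];b=cv2.imread('pics/g5_scene.png')[260:340,150:260]
cv2.imwrite('pics/m5.png',np.hstack([cv2.resize(a,(375,450),interpolation=2),cv2.resize(b,(420,450),interpolation=2)]))"
```

```text
t 8.35 pos [0.4507 0.4384 0.1048] d [-0.1039 -0.0005  0.0016] d_in_goal [-0.104  -0.0004  0.0008] rv [0.003  0.0079 0.001 ] F [6.8659 1.9614 3.9827] gap 0.021029782782250626 89.09602046012878
```

View pics/m5.png

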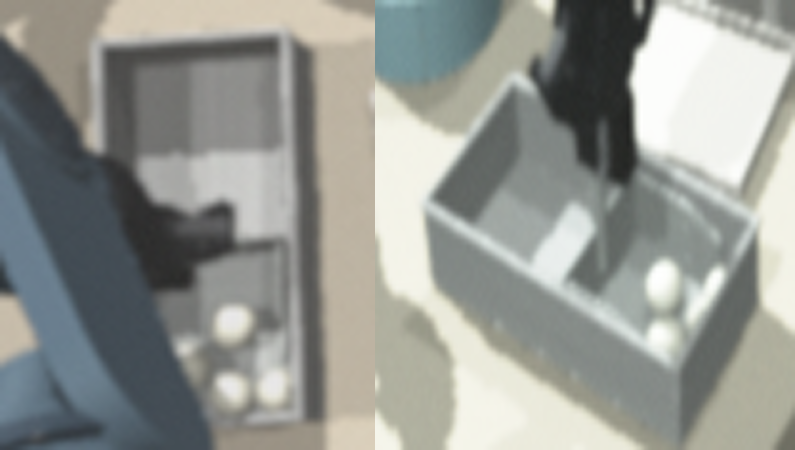

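This shows one block already inside at (232,325) and two at the wall at (232,390) and (272,387). I have one view left, so I'll track the blocks numerically from here. Next is the final push.

Emit:
{"fn": "hand_motion", "kwargs": {"moves": "0.25,0,0.025,0,0,0 | 0.25,0,0.025,0,0,0 | 0.15,0,0,0,0,0 | 0,0,0,0,0,0 | 0,0,0,0,0,0"}}

```text
clock: 8.95
tool_pos: [0.444, 0.4387, 0.1082]
tcp_rot: [-0.028, 1.0, 0.004, 0.01]
contact_force: [16.8, -1.9, 16.0]
finger_gap: 0.0209
grasp_force: 90.7
```

Add to h.py:
```python
def tb(p):
  d=np.asarray(p)-np.array([.4683,.4392,0]); a=.057; return np.array([d[0]*np.cos(a)+d[1]*np.sin(a),-d[0]*np.sin(a)+d[1]*np.cos(a),p[2]])
def whites(n,z,x0,y0,x1,y1,thr=195):
    c=cap(n);g=cv2.resize(c["img"][y0:y1,x0:x1],None,fx=4,fy=4,interpolation=2).astype(int)
    m=((g.min(2)>thr)).astype(np.uint8)
    k,_,s,ce=cv2.connectedComponentsWithStats(m)
    for i in range(1,k):
        if s[i,4]>60:
            p=(x0+ce[i][0]/4-.375,y0+ce[i][1]/4-.375);print(n,"px",np.round(p,1),"area",s[i,4]/16,"wh",s[i,2]/4,s[i,3]/4,"tub",tb(onz(c,p,z)))
```

```bash
python3 -c "
from h import *
to([.5545,.444,.104],.057)
whites('top',.025,112,200,156,249); whites('scene',.025,195,295,245,335)"
```

```text
t 8.95 pos [0.444  0.4387 0.1082] d [-0.1105 -0.001   0.0064] d_in_goal [-0.1106 -0.001   0.0042] rv [ 0.0065  0.0198 -0.0004] F [16.847  -1.9169 15.9624] gap 0.020906743417442444 90.66192626953125
top px [142.1 204.4] area 93.625 wh 11.75 12.25 tub [ 0.0205 -0.0128  0.025 ]
top px [142.5 230.4] area 31.3125 wh 6.75 6.25 tub [-0.0573 -0.0117  0.025 ]
top px [130.9 235.9] area 12.5 wh 4.0 4.0 tub [-0.0712  0.0231  0.025 ]
top px [149.1 241.7] area 24.4375 wh 5.25 6.5 tub [-0.092  -0.0299  0.025 ]
top px [140.2 242.4] area 22.5625 wh 5.5 5.25 tub [-0.0925 -0.0037  0.025 ]
scene px [241.9 295.5] area 6.9375 wh 6.25 2.5 tub [-0.0668 -0.0813  0.025 ]
scene px [199.6 303.3] area 109.625 wh 12.5 16.0 tub [0.0238 0.0056 0.025 ]
scene px [226.1 309.9] area 52.6875 wh 8.75 8.0 tub [-0.058  -0.0093  0.025 ]
scene px [235.9 312.2] area 47.9375 wh 11.0 11.25 tub [-0.0874 -0.0154  0.025 ]
scene px [219.9 319. ] area 81.4375 wh 30.5 12.75 tub [-0.062   0.0279  0.025 ]
scene px [199.  332.5] area 41.1875 wh 12.75 6.0 tub [-0.04    0.0953  0.025 ]
```

The rows are not in the units I measure in: shifts go in units of 20 mm and turns go in units of 0.05 rad. I convert before sending: -0.008 m is -0.4, -0.007 m is -0.35, 0.1 rad is 2.

Emit:
{"fn": "hand_motion", "kwargs": {"moves": "-0.35,0,-0.05,0,2,0 | -0.35,0,-0.05,0,2,0 | -0.4,0,-0.05,0,2,0 | -0.4,0,-0.05,0,2,0 | 0,0,0,0,0,0 | 0,0,0,0,0,0"}}

```text
clock: 9.65
tool_pos: [0.4684, 0.4391, 0.1034]
tcp_rot: [-0.028, 0.98, -0.004, -0.196]
contact_force: [4.4, -0.2, 13.7]
finger_gap: 0.021
grasp_force: 90.9
```

```bash
python3 -c "
from h import *
to([.5545,.444,.104],.057)
whites('top',.03,112,210,156,251); whites('scene',.03,205,295,245,335)
c=cap('top','g6_top')
c=cap('scene','g6_scene')"
```

```text
t 9.65 pos [0.4684 0.4391 0.1034] d [-0.0794 -0.     -0.0337] d_in_goal [-0.0863 -0.     -0.0006] rv [ 0.0028 -0.3948  0.    ] F [ 4.3826 -0.2455 13.6525] gap 0.021009377000873637 90.90651512145996
top px [143.  209.7] area 4.0625 wh 8.75 0.75 tub [ 0.0036 -0.0165  0.03  ]
top px [144.2 227.7] area 6.25 wh 2.75 3.0 tub [-0.0501 -0.0184  0.03  ]
top px [148.9 238.4] area 4.1875 wh 1.75 3.0 tub [-0.0827 -0.0312  0.03  ]
scene px [241.3 295.4] area 8.8125 wh 8.0 2.75 tub [-0.0679 -0.0762  0.03  ]
scene px [224.4 307.6] area 66.8125 wh 10.25 11.5 tub [-0.0517 -0.0108  0.03  ]
scene px [236.4 307.6] area 62.3125 wh 10.5 11.5 tub [-0.0815 -0.0273  0.03  ]
scene px [210.1 310.2] area 26.9375 wh 7.0 5.0 tub [-0.0218  0.0173  0.03  ]
scene px [208.5 315.6] area 11.875 wh 8.25 4.5 tub [-0.0299  0.0366  0.03  ]
scene px [227.1 318.4] area 30.3125 wh 6.0 7.75 tub [-0.0812  0.0202  0.03  ]
```

Emit:
{"fn": "hand_motion", "kwargs": {"moves": "-0.15,0,-0.05,0,0,0 | -0.15,0,-0.15,0,0,0 | 0.2,0,-0.5,0,0,0 | 0.5,0,-1.2,0,0,0 | 0.575,0,-1.385,0,0,0 | 0.575,0,-1.385,0,0,0 | 0.3,0,-0.75,0,0,0 | 0,0,0,0,0,0"}}

```text
clock: 10.65
tool_pos: [0.4743, 0.4395, 0.2175]
tcp_rot: [-0.029, 0.98, -0.005, -0.196]
contact_force: [-0.4, 0.4, -2.4]
finger_gap: 0.0209
grasp_force: 88.4
```

```bash
python3 -c "
from h import *
to([.5545,.444,.104],.057)
whites('top',.03,112,200,156,251); whites('scene',.03,195,265,250,335)
cap('top','g7_top');cap('scene','g7_scene')
a=cv2.imread('pics/g7_top.png')[165:255,95:170];b=cv2.imread('pics/g7_scene.png')[240:340,150:260]
cv2.imwrite('pics/m7.png',np.hstack([cv2.resize(a,(375,450),interpolation=2),cv2.resize(b,(420,450),interpolation=2)]))"
```

```text
t 10.65 pos [0.4743 0.4395 0.2175] d [-0.1178 -0.0004  0.0739] d_in_goal [-0.0803 -0.0001  0.1135] rv [ 0.0018 -0.3953  0.0017] F [-0.3959  0.3971 -2.3972] gap 0.02091273513571621 88.36373090744019
top px [144.7 221.1] area 200.0 wh 14.0 48.0 tub [-0.0307 -0.0205  0.03  ]
top px [130.7 218.9] area 9.6875 wh 3.25 4.0 tub [-0.0215  0.0206  0.03  ]
scene px [198.2 268.6] area 27.5 wh 5.0 9.25 tub [ 0.1162 -0.1134  0.03  ]
scene px [240.7 277.9] area 396.25 wh 24.75 27.75 tub [-0.0256 -0.1417  0.03  ]
scene px [218.3 275. ] area 53.25 wh 8.75 8.0 tub [ 0.043 -0.119  0.03 ]
scene px [223.5 285.5] area 45.625 wh 9.25 9.75 tub [ 0.0018 -0.0865  0.03  ]
scene px [214.  309.9] area 600.25 wh 42.75 27.25 tub [-0.0308  0.0113  0.03  ]
scene px [247.4 298.2] area 10.5 wh 5.25 5.75 tub [-0.0896 -0.0751  0.03  ]
scene px [199.1 332.4] area 43.1875 wh 13.0 6.25 tub [-0.0432  0.0984  0.03  ]
```

View pics/m7.png

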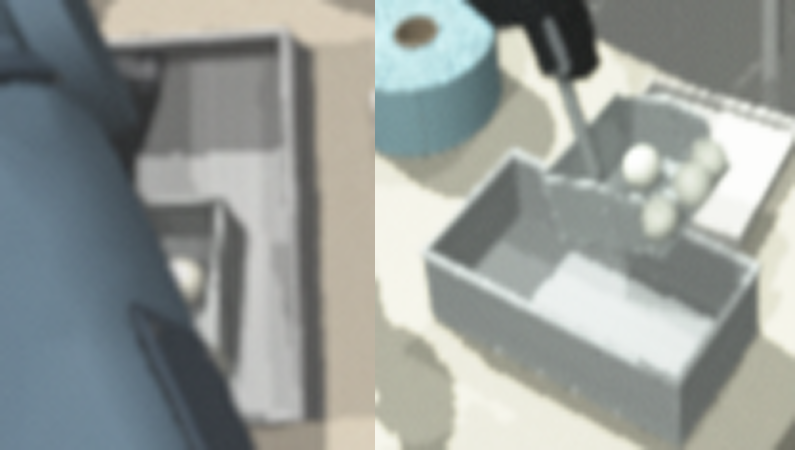

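The scoop holds the blocks, with four visible at (640,163), (710,155), (692,183) and (658,215), and the tub floor is empty. Next I'll work out the carry and dump waypoints.

Add to h.py:
```python
def lipto(L,yaw,tilt):
    g=R.from_euler("z",yaw)*R.from_euler("y",-tilt)*R.from_matrix([[-1,0,0],[0,1,0],[0,0,-1]])
    P=np.array(L)-g.apply([.0776,0,.099]);print("goal",P);to(P,yaw,tilt)
```

```bash
python3 -c "
from h import *
c=cap('top')
print('jar top',onz(c,(355,150),.08),'can top',onz(c,(416,142),.17))
for L,t in(((.48,-.208,.15),-.395),((.49,-.208,.13),0),((.505,-.208,.09),.35),((.51,-.208,.075),.9)): lipto(L,-.048,t)"
```

```text
jar top [ 0.63711228 -0.2043786   0.08      ] can top [ 0.6348707  -0.35267711  0.17      ]
goal [ 0.58959417 -0.21326456  0.21151554]
t 10.9 pos [0.4724 0.4383 0.2125] d [-0.0736 -0.6572 -0.0291] d_in_goal [-0.1373 -0.6452 -0.0562] rv [-0.0428 -0.0083  0.0971] F [ 0.1031  0.0998 -2.3952] gap 0.020915018981625476 88.3642315864563
goal [ 0.5675 -0.2117  0.229 ]
t 10.9 pos [0.4724 0.4383 0.2125] d [-0.0465 -0.6544 -0.0366] d_in_goal [-0.1262 -0.6447 -0.0165] rv [-0.0231 -0.4029  0.1044] F [ 0.1031  0.0998 -2.3952] gap 0.020915018981625476 88.3642315864563
goal [ 0.5439 -0.2099  0.2096]
t 10.9 pos [0.4724 0.4383 0.2125] d [-0.0326 -0.6512 -0.0096] d_in_goal [-0.0953 -0.644   0.0379] rv [-0.0047 -0.7526  0.1086] F [ 0.1031  0.0998 -2.3952] gap 0.020915018981625476 88.3642315864563
goal [ 0.4807 -0.2066  0.1973]
t 10.9 pos [0.4724 0.4383 0.2125] d [ 0.0204 -0.6442  0.0264] d_in_goal [-0.0125 -0.6437  0.0402] rv [ 0.0262 -1.302   0.111 ] F [ 0.1031  0.0998 -2.3952] gap 0.020915018981625476 88.3642315864563
```

Emit:
{"fn": "hand_motion", "kwargs": {"moves": "-0.085,-0.75,-0.1,0,0,0 | -0.15,-1.25,-0.1,0,0,0 | -0.2,-1.75,-0.075,0,0,0 | -0.225,-2,-0.1,0,0,0 | -0.225,-2,-0.1,0,0,0 | -0.225,-2,-0.1,0,0,0 | -0.225,-2,-0.1,0,0,0 | -0.225,-2,-0.1,0,0,0 | -0.225,-2,-0.1,0,0,0 | -0.225,-2,-0.1,0,0,0"}}

```text
clock: 11.9
tool_pos: [0.5381, 0.0844, 0.2167]
tcp_rot: [-0.028, 0.98, -0.006, -0.199]
contact_force: [0.2, 0.5, -1.9]
finger_gap: 0.0206
grasp_force: 88.4
```

Emit:
{"fn": "hand_motion", "kwargs": {"moves": "-0.225,-2,-0.1,0,0,0 | -0.225,-2,-0.1,0,0,0 | -0.225,-2,-0.1,0,0,0 | -0.225,-2,-0.1,0,0,0 | -0.225,-2,-0.1,0,0,0 | -0.225,-2,-0.1,0,0,0 | -0.17,-1.5,0,-0.2,-0.04,0.48 | -0.11,-1,0,-0.2,-0.04,0.48 | -0.05,-0.6,0,-0.22,-0.04,0.5 | 0,0,0,-0.22,-0.04,0.5"}}

```text
clock: 12.9
tool_pos: [0.59, -0.2137, 0.2145]
tcp_rot: [0.025, 0.98, 0.006, -0.195]
contact_force: [0.8, -0.1, -3.1]
finger_gap: 0.021
grasp_force: 88.4
```

```bash
python3 -c "
from h import *
lipto((.48,-.208,.15),-.048,-.395);lipto((.49,-.208,.13),-.048,0)"
```

```text
goal [ 0.58959417 -0.21326456  0.21151554]
t 12.9 pos [ 0.59   -0.2137  0.2145] d [-0.0008  0.0004  0.003 ] d_in_goal [-0.0008  0.0004  0.003 ] rv [ 0.0029  0.0022 -0.0033] F [ 0.7892 -0.0839 -3.1303] gap 0.020955496839772127 88.42791795730591
goal [ 0.5675 -0.2117  0.229 ]
t 12.9 pos [ 0.59   -0.2137  0.2145] d [ 0.0264  0.0008 -0.0047] d_in_goal [ 0.0225  0.0009 -0.0145] rv [ 0.0022 -0.3928 -0.0038] F [ 0.7892 -0.0839 -3.1303] gap 0.020955496839772127 88.42791795730591
```

Scaled: 0.0065 m is 0.325, 0.0063 m is 0.315, -0.098 rad is -1.96.

Emit:
{"fn": "hand_motion", "kwargs": {"moves": "0.325,0,-0.075,0,-1.96,0 | 0.315,0,-0.125,0,-1.96,0 | 0.3,0,-0.15,0,-1.96,0 | 0.285,0,-0.175,0,-1.96,0 | 0,0,0,0,0,0"}}

```text
clock: 13.4
tool_pos: [0.567, -0.2093, 0.2321]
tcp_rot: [0.024, 1.0, 0.001, 0.0]
contact_force: [-0.6, 0.8, -1.5]
finger_gap: 0.0212
grasp_force: 88.6
```

```bash
python3 -c "
from h import *
lipto((.49,-.208,.13),-.048,0);lipto((.505,-.208,.09),-.048,.35)"
```

```text
goal [ 0.56751062 -0.21172337  0.229     ]
t 13.4 pos [ 0.567  -0.2093  0.2321] d [-0.0006 -0.0024  0.0031] d_in_goal [-0.0006 -0.0024  0.0031] rv [ 0.002   0.0005 -0.0006] F [-0.5977  0.8365 -1.4655] gap 0.021177613384126198 88.61305117607117
goal [ 0.5439 -0.2099  0.2096]
t 13.4 pos [ 0.567  -0.2093  0.2321] d [ 0.0231 -0.0017  0.0225] d_in_goal [ 0.0294 -0.0017  0.0132] rv [ 0.0019 -0.3495 -0.0009] F [-0.5977  0.8365 -1.4655] gap 0.021177613384126198 88.61305117607117
```

Scaled: -0.0005 m is -0.025, 0.0095 m is 0.475, -0.117 rad is -2.34.

Emit:
{"fn": "hand_motion", "kwargs": {"moves": "0.395,-0.03,0.35,0,-2.34,0 | 0.44,-0.03,0.28,0,-2.34,0 | 0.475,-0.025,0.25,0,-2.34,0"}}

```text
clock: 13.7
tool_pos: [0.5457, -0.2109, 0.211]
tcp_rot: [0.023, 0.984, -0.004, 0.176]
contact_force: [0.6, 1.0, -2.2]
finger_gap: 0.0208
grasp_force: 88.6
```

```bash
python3 -c "
from h import *
lipto((.505,-.208,.09),-.048,.35);lipto((.51,-.208,.075),-.048,.9)"
```

```text
goal [ 0.54390358 -0.20986881  0.20960677]
t 13.7 pos [ 0.5457 -0.2109  0.211 ] d [0.0022 0.001  0.0007] d_in_goal [0.0022 0.001  0.0007] rv [0.0016 0.004  0.0007] F [ 0.6046  1.0375 -2.2162] gap 0.02081573079677035 88.61134886741638
goal [ 0.4807 -0.2066  0.1973]
t 13.7 pos [ 0.5457 -0.2109  0.211 ] d [ 0.0658  0.0013 -0.0098] d_in_goal [ 0.0512  0.0012 -0.0425] rv [ 0.0017 -0.546   0.0003] F [ 0.6046  1.0375 -2.2162] gap 0.02081573079677035 88.61134886741638
```

Emit:
{"fn": "hand_motion", "kwargs": {"moves": "0.65,0,-0.1,0,-2.2,0 | 0.63,0,-0.175,0,-2.2,0 | 0.6,0,-0.25,0,-2.2,0 | 0.575,0,-0.325,0,-2.2,0 | 0.535,0,-0.375,0,-2.12,0 | 0,0,0,0,0,0 | 0,0,0,0,0,0 | 0,0,0,0,0,0 | 0,0,0,0,0,0"}}

```text
clock: 14.6
tool_pos: [0.4878, -0.1964, 0.2206]
tcp_rot: [0.031, 0.909, -0.01, 0.415]
contact_force: [-1.0, -0.0, -1.8]
finger_gap: 0.021
grasp_force: 88.9
```

```bash
python3 -c "
from h import *
lipto((.51,-.208,.075),-.048,.9)
lipto((.50,-.208,.14),-.048,.9)
cap('top','d_top');cap('scene','d_scene')
c=cap('top')
a=c['img'][180:235,330:390]; m=(a.min(2)>170).astype(np.uint8)
k,_,s,ce=cv2.connectedComponentsWithStats(m);print(s[1:],ce[1:])"
```

```text
goal [ 0.48072133 -0.20659354  0.19732556]
t 14.6 pos [ 0.4878 -0.1964  0.2206] d [ 0.0217 -0.0108  0.0103] d_in_goal [ 0.0223 -0.0105  0.0093] rv [-0.0084 -0.0431 -0.0171] F [-1.0323 -0.0198 -1.8298] gap 0.02102431007764616 88.92858982086182
goal [ 0.4707 -0.2066  0.2623]
t 14.6 pos [ 0.4878 -0.1964  0.2206] d [-0.0209 -0.0109 -0.0398] d_in_goal [-0.0224 -0.011  -0.0389] rv [-0.0084 -0.0431 -0.0171] F [-1.0323 -0.0198 -1.8298] gap 0.02102431007764616 88.92858982086182
[[ 0  0  9 15 29]
 [33  0  4  4 12]
 [51  0  8  3 23]
 [55  7  1  2  2]
 [58  7  2  4  6]
 [ 5  9  2 13 17]
 [54 16  2  5  6]
 [24 31  4  4 12]] [[ 1.5862  3.9655]
 [34.75    1.5   ]
 [54.6522  0.9565]
 [55.      7.5   ]
 [58.6667  8.8333]
 [ 5.7647 15.5882]
 [54.1667 18.    ]
 [25.5    32.5   ]]
```

Scaled: 0.007 m is 0.35, -0.003 m is -0.15, -0.05 rad is -1.

Emit:
{"fn": "hand_motion", "kwargs": {"moves": "0.35,-0.15,0.15,-0.06,-1,-0.1 | 0.35,-0.15,0.15,-0.06,-1,-0.1 | 0,0,0,0,-1,0 | 0,0,0,0,-1,0 | 0,0,0,0,0,0 | 0,0,0,0,0,0 | 0,0,0,0,0,0"}}

```text
clock: 15.45
tool_pos: [0.4883, -0.1708, 0.2569]
tcp_rot: [0.05, 0.88, -0.016, 0.472]
contact_force: [0.1, 1.3, -1.0]
finger_gap: 0.0209
grasp_force: 88.8
```

```bash
python3 -c "
from h import *
lipto((.51,-.208,.075),-.048,.9);print(st()['joint_pos'])
lipto((.51,-.208,.15),-.048,.9)"
```

```text
goal [ 0.48072133 -0.20659354  0.19732556]
t 15.45 pos [ 0.4883 -0.1708  0.2569] d [ 0.0512 -0.0375  0.0294] d_in_goal [ 0.0503 -0.0361  0.0325] rv [-0.0333  0.085  -0.0474] F [ 0.1374  1.2798 -1.0407] gap 0.020941179908912706 88.77583980560303
[-1.0367 -0.4966  2.4364  1.1043  0.8582 -3.1175]
goal [ 0.4807 -0.2066  0.2723]
t 15.45 pos [ 0.4883 -0.1708  0.2569] d [-0.0113 -0.0361 -0.0121] d_in_goal [-0.0084 -0.0361 -0.0141] rv [-0.0333  0.085  -0.0474] F [ 0.1374  1.2798 -1.0407] gap 0.020941179908912706 88.77583980560303
```

Scaled: -0.01 m is -0.5, 0.14 rad is 2.8.

Emit:
{"fn": "hand_motion", "kwargs": {"moves": "-0.5,0,-0.5,0,2.4,0 | -0.5,0,-0.5,0,2.8,0 | -0.5,0,-0.5,0,2.8,0 | -0.5,0,-0.5,0,2.8,0 | -0.5,0,-0.5,0,2.8,0 | 0,0,-0.5,0,2.8,0 | 0,0,0,0,2.4,0 | 0,0,0,0,0,0"}}

```text
clock: 16.25
tool_pos: [0.4911, -0.1712, 0.331]
tcp_rot: [0.048, 0.998, 0.01, 0.036]
contact_force: [0.3, -0.1, -1.7]
finger_gap: 0.0208
grasp_force: 88.7
```

```bash
python3 -c "
from h import *
to((.54,-.2,.3),-.048,0);print(st()['joint_pos'])
c=cap('top','e_top');cap('scene','e_scene')
z=.02
for n in [(-.06,.0055),(.06,.0055),(.06,.1365),(-.06,.1365)]:
  a=-.048;p=np.array([.4745+n[0]*np.cos(a)-n[1]*np.sin(a),-.2804+n[0]*np.sin(a)+n[1]*np.cos(a),.02]);print(proj(c,p))
g=c['img'][175:240,325:395]
h=g.min(2).astype(int)
for r in h[::2,::2]: print(' '.join('%3d'%v for v in r))"
```

```text
t 16.25 pos [ 0.4911 -0.1712  0.331 ] d [-0.0491 -0.0247  0.034 ] d_in_goal [-0.0502 -0.0264  0.031 ] rv [ 0.0215  0.0724 -0.0487] F [ 0.2794 -0.1131 -1.6947] gap 0.020795354394268634 88.72933387756348
[-0.5987 -0.059   1.6617  0.0552  1.4871 -2.0759]
[375.8992 227.1814]
[376.3246 187.7809]
[333.3174 186.0905]
[332.4129 225.5152]
189 210 214 213 215 215 209 174 151 121  84  91  84  92  90  85  68  66  67  86 107 107 107 106 107 106  82  48  46  47  49  50  56  58  58
190 211 213 214 215 216 179 131 151 132  96 109 104 103  94  70  68  67  75 106 108 108 106 107 107  97  55  47  48  50  48  49  52  55  56
190 212 213 213 214 201 151  96 126  92  84  91  87  87  75  67  67  68  96 108 109 108 108 106 104  71  48  47  47  53  54  46  50  53  54
190 211 211 213 192 147 155 106 145  83  59  59  52  68  68  68  66  85 110 109 108 107 108 106  87  51  48  47  47  50  57  58  52  51  52
191 211 211 202 128 124 147 106 147  87  63  53  55  
[... 3306 characters left out ...]

 73  92 101 100 102 105 105 105  80  76  94 102 108 109 109 119 125 124 124 120 100  92 101  94  88  91  95 103 102  94  94  95  87  76  80
 83  96  96  97  98 103 103  89  64  79  93 100 108 109 110 111 117 134 136 136 106  57  63  59  76 113 114 133 135 134 134 134 134 134 129
 90  90  93  96  96  98  94  66  69  83  92 100 107 109 110 111 110 112 124 137 130 121 121 119 126 139 139 148 148 148 150 150 152 152 125
 87  87  90  90  93  93  72  62  75  84  91 100 108 110 110 110 111 109 110 121 146 151 151 152 151 150 151 151 152 153 153 150 151 143  88
 83  86  85  88  89  76  60  76  90  87  91  99 105 109 110 111 110 109 109 108 114 134 150 150 149 149 151 151 151 152 151 151 150 114  63
```

Two blocks are visible in the well at about (354,220) and (364,220), and the arm hides the rest. I'll carry the scoop back towards the rest and count again.

Emit:
{"fn": "hand_motion", "kwargs": {"moves": "0,1,0,0.4,1.4,-1 | 0,1.75,0,0,0,-1 | 0,2.25,0,0,0,-1 | 0,2.25,0,0,0,-1 | 0,2.25,0,0,0,-1 | 0,2.25,0,0,0,0 | 0,2.25,0,0,0,0 | 0,2.25,0,0,0,0 | 0,1.75,0,0,0,0 | 0,1,0,0,0,0"}}

```text
clock: 17.35
tool_pos: [0.4552, 0.2086, 0.3323]
tcp_rot: [-0.077, 0.997, 0.001, 0.004]
contact_force: [0.3, -0.8, -1.5]
finger_gap: 0.0212
grasp_force: 88.7
```

```bash
python3 -c "
from h import *
to((.5317,.2781,.224),.15,0);print(st()['joint_pos'])
c=cap('top','f_top');cap('scene','f_scene')
g=c['img'][180:232,328:384]
h=g.min(2).astype(int)
for r in h[::2,::2]: print(' '.join('%3d'%v for v in r))"
```

```text
t 17.35 pos [0.4552 0.2086 0.3323] d [-0.0853  0.0569  0.109 ] d_in_goal [-0.086   0.0573  0.1083] rv [0.0013 0.008  0.0032] F [ 0.2561 -0.7965 -1.4638] gap 0.021182588451628844 88.6891508102417
[ 0.1915 -0.0637  1.6619  0.001   1.5354 -1.5325]
215 215 216 194 188 193 190 194 191 186 188 191 185 185 180 184 196 195 208 210 214 213 211 212 212 210 200 212
216 216 204 122 169 129 111 111 114 120 122 122 128 141 145 159 164 165 160 161 162 167 172 176 180 190 198 202
208 204 140  86 171 100  72  72  70  71  70  70  70  71  73  72  76  84  88  89  87  83  86  91  93 100 107 113
200 194 104  82 155  90  68  70  68  68  68  67  68  68  67  67  65  67  66  67  65  67  67  69  69  71  72 106
200 195 101  81 157  99  81  79  81  78  76  78  77  76  75  75  75  75  73  74  73  73  72  74  72  71  72 111
199 188  90  80 158 106  91  91  89  86  86  86  85  87  88  86  87  87  81  81  80  81  80  85  79  73  73 112
179 171  84  80 159 105  9
[... 1513 characters left out ...]
 119 118 100  70  69  74 111
146 102  68  97 170 131 128 173 222 234 202 147 203 233 227 169 130 202 228 223 156 117 118  99  69  68  76 110
158 103  69 102 161 124 119 150 198 227 206 151 207 233 227 189 137 187 215 215 168 119 118 100  69  67  76 112
172 105  68 108 163 140 138 140 151 161 148 125 158 182 176 143 116 144 170 175 143 117 116  99  68  66  74 114
176 106  67 118 178 187 193 198 191 186 185 169 167 164 163 172 171 155 163 166 167 153 149 156 150 142 130 134
180 109  73  78  91  94  97 103 113 121 126 123 136 141 143 146 147 139 139 141 149 149 153 171 183 201 198 196
184 120 106 105 107 104 100  99  95  95  94  94 103 109 104  98  99  93  81  83  91  95  90  91  89  98  97  99
```

All five blocks are in the well. I'll return the scoop to its rest.

Scaled: -0.03 m is -1.5, 0.03 m is 1.5, 0.008 rad is 0.16.

Emit:
{"fn": "hand_motion", "kwargs": {"moves": "-1,0.65,0,0,0,0 | -1.5,1,0.5,0,0,0 | -1,0.8,1,0,0,0 | -0.65,0.4,1.5,0.02,0.16,0.06 | 0,0,1.25,0,0,0 | 0,0,0,0,0,0 | 0,0,0,0,0,0"}}

```text
clock: 18.15
tool_pos: [0.5305, 0.2741, 0.2481]
tcp_rot: [-0.073, 0.997, -0.001, -0.001]
contact_force: [0.6, 0.6, -0.0]
finger_gap: 0.021
grasp_force: 88.7
```

```bash
python3 -c "
from h import *
to((.53,.2781,.106),.15,0)"
```

```text
t 18.15 pos [0.5305 0.2741 0.2481] d [-0.0004  0.0043  0.1421] d_in_goal [-0.0001  0.004   0.1421] rv [-0.0017 -0.0023 -0.0029] F [ 0.5726  0.5955 -0.0401] gap 0.021025966605654468 88.73894333839417
```

Scaled: 0.03 m is 1.5, 0.02 m is 1.

Emit:
{"fn": "hand_motion", "kwargs": {"moves": "0,0.15,1,0,0,0 | 0,0,1.5,0,0,0 | 0,0,1.5,0,0,0 | 0,0,1.5,0,0,0 | 0,0,1,0,0,0 | 0,0,0.3,0,0,0 | 0,0,0,0,0,0 | 0,0,0,0,0,0"}}

```text
clock: 18.95
tool_pos: [0.5315, 0.2782, 0.1143]
tcp_rot: [-0.074, 0.997, -0.001, 0.001]
contact_force: [0.4, 0.1, -1.1]
finger_gap: 0.0209
grasp_force: 88.8
```

```bash
python3 -c "
from h import *
to((.53,.2781,.104),.15,0)"
```

```text
t 18.95 pos [0.5315 0.2782 0.1143] d [0.0015 0.0001 0.0103] d_in_goal [0.0015 0.0001 0.0103] rv [-0.0014  0.0016 -0.0019] F [ 0.4157  0.0819 -1.0679] gap 0.02085273195528888 88.82192373275757
```

Scaled: 0.004 m is 0.2, 0.003 m is 0.15.

Emit:
{"fn": "hand_motion", "kwargs": {"moves": "0,0,0.2,0,0,0 | 0,0,0.15,0,0,0 | 0,0,0.1,0,0,0 | 0,0,0.05,0,0,0 | 0,0,0,0,0,0 | 0,0,0,0,0,0"}}

```text
clock: 19.55
tool_pos: [0.5359, 0.2793, 0.1084]
tcp_rot: [-0.074, 0.997, 0.0, 0.006]
contact_force: [4.4, 0.3, 19.1]
finger_gap: 0.0211
grasp_force: 91.7
```

```bash
python3 -c "
from h import *
to((.53,.2781,.104),.15,0)"
```

```text
t 19.55 pos [0.5359 0.2793 0.1084] d [ 0.0061 -0.0003  0.0044] d_in_goal [ 0.006  -0.0003  0.0044] rv [-0.0006  0.0117 -0.0016] F [ 4.4198  0.2944 19.1469] gap 0.02114149550513997 91.66852712631226
```

Emit:
{"fn": "hand_motion", "kwargs": {"moves": "0,0,-0.1,0,0,0 | 0,0,0,0,0,0"}}

```text
clock: 19.75
tool_pos: [0.5345, 0.2791, 0.1087]
tcp_rot: [-0.074, 0.997, -0.0, 0.004]
contact_force: [4.1, 0.4, 11.1]
finger_gap: 0.0211
grasp_force: 90.3
```

```bash
python3 -c "
from h import *
to((.53,.2781,.104),.15,0)"
```

```text
t 19.75 pos [0.5345 0.2791 0.1087] d [ 0.0046 -0.0003  0.0046] d_in_goal [ 0.0046 -0.0003  0.0047] rv [-0.0008  0.0088 -0.0016] F [ 4.1036  0.3969 11.0724] gap 0.021055018107501728 90.33392071723938
```

Emit:
{"fn": "hand_motion", "kwargs": {"moves": "0,0,0,0,0,0 | 0,0,0,0,0,0 | 0,0,0,0,0,0 | 0,0,0,0,0,0 | 0,0,0,0,0,0 | 0,0,0,0,0,0", "finger_gap": 0.05, "squeeze": 20}}

```text
clock: 20.35
tool_pos: [0.5297, 0.278, 0.1035]
tcp_rot: [-0.074, 0.997, -0.001, -0.001]
contact_force: [-0.0, -0.4, -0.4]
finger_gap: 0.0501
grasp_force: 0.0
```

```bash
python3 -c "
from h import *
to((.53,.2781,.104),.15,0)"
```

```text
t 20.35 pos [0.5297 0.278  0.1035] d [-0.0003  0.     -0.0005] d_in_goal [-0.0003  0.     -0.0005] rv [-0.002  -0.0027 -0.0015] F [-0.0292 -0.4466 -0.4438] gap 0.05007043248139537 0.0
```

Scaled: -0.03 m is -1.5, -0.045 m is -2.25.

Emit:
{"fn": "hand_motion", "kwargs": {"moves": "0,0,-1,0,0,0 | 0,0,-1.5,0,0,0 | 0,0,-2,0,0,0 | 0,0,-2,0,0,0 | 0,0,-1,0,0,0 | 0,-1.5,0,0,0,0 | 0,-2.25,0,0,0,0 | 0,-2.25,0,0,0,0 | 0,-2.25,0,0,0,0 | 0,-2.25,0,0,0,0", "finger_gap": 0.06}}

```text
clock: 21.35
tool_pos: [0.5612, 0.0691, 0.2543]
tcp_rot: [-0.074, 0.997, -0.001, -0.001]
contact_force: [0.4, 0.7, 0.6]
finger_gap: 0.0599
grasp_force: 0.0
```

```bash
python3 -c "
from h import *
c=cap('top','k_top')
def dark(x0,y0,x1,y1,z1,z0,ref):
  g=cv2.resize(c['img'][y0:y1,x0:x1],None,fx=4,fy=4,interpolation=2)
  k,l,s,ce=cv2.connectedComponentsWithStats((g.max(2)<65).astype(np.uint8))
  i=1+np.argmax(s[1:,4]);b=s[i]
  e=[x0+b[0]/4-.375,y0+b[1]/4-.375,x0+(b[0]+b[2])/4-.375,y0+(b[1]+b[3])/4-.375];print(e,b[4]/16);return e
import sys
e=dark(170,165,215,210,0,0,0);print('scoop grip',(onz(c,(e[0],e[1]),.148)+onz(c,(e[2],e[3]),.096))/2)
t0=dict(c);c['img']=cv2.imread('pics/top0.png')[...,::-1]
e=dark(170,165,215,210,0,0,0);print('  at start',(onz(c,(e[0],e[1]),.148)+onz(c,(e[2],e[3]),.096))/2)
e=dark(410,188,438,222,0,0,0)
a=onz(c,(e[2],(e[1]+e[3])/2),.110);b=onz(c,(e[0],(e[1]+e[3])/2),.081);print('shut grip',a,b,(a+b)/2)
to((.53,.2781,.104),.15,0);print(st()['joint_pos'])"
```

```text
[np.float64(180.375), np.float64(173.125), np.float64(190.875), np.float64(189.625)] 123.625
scoop grip [0.53998207 0.27783132 0.122     ]
[np.float64(181.875), np.float64(176.875), np.float64(191.875), np.float64(193.125)] 117.6875
  at start [0.52976976 0.27423379 0.122     ]
[np.float64(420.625), np.float64(197.375), np.float64(428.625), np.float64(216.125)] 134.125
shut grip [ 0.46487005 -0.40057368  0.11      ] [ 0.46841327 -0.38838238  0.081     ] [ 0.46664166 -0.39447803  0.0955    ]
t 21.4 pos [0.5625 0.0624 0.2542] d [0.0008 0.219  0.1488] d_in_goal [-0.0001  0.2181  0.1502] rv [-0.0064 -0.0021 -0.0056] F [ 2.8842 -4.2047  0.6182] gap 0.0598244046343158 0.0
[-0.0953  0.143   1.6032 -0.0068  1.3959 -1.8092]
```

```bash
python3 -c "
from h import *
c=cap('top');g=cv2.imread('pics/top0.png')
for r in(165,185,200): print(r,[tuple(int(x) for x in v) for v in g[r,440:460]])
print([tuple(int(x) for x in v) for v in g[203:222,475]])
print([tuple(int(x) for x in v) for v in g[203:222,450]])
for px in((445,205),(449,205)):
  for z in(0,.05,.1,.15): print(px,z,onz(c,px,z))"
```

```text
165 [(179, 184, 188), (176, 181, 185), (162, 167, 170), (136, 140, 141), (105, 104, 101), (83, 75, 64), (74, 64, 49), (75, 63, 48), (75, 64, 49), (75, 63, 49), (75, 64, 49), (76, 64, 49), (75, 65, 48), (75, 64, 49), (75, 63, 48), (74, 63, 47), (94, 78, 56), (142, 116, 78), (172, 140, 95), (176, 142, 96)]
185 [(175, 181, 184), (173, 178, 182), (150, 154, 157), (125, 127, 129), (110, 110, 109), (92, 87, 81), (78, 67, 55), (76, 65, 51), (76, 66, 51), (77, 66, 53), (76, 65, 52), (76, 65, 51), (78, 67, 53), (77, 66, 51), (77, 66, 50), (77, 65, 50), (91, 76, 57), (133, 109, 74), (165, 135, 91), (175, 144, 97)]
200 [(170, 175, 179), (175, 179, 183), (153, 157, 159), (129, 132, 135), (118, 120, 122), (100, 98, 95), (82, 73, 63), (76, 65, 51), (77, 66, 53), (77, 66, 52), (77, 67, 54), (78, 67, 54), (77, 67, 54), (78, 67, 53), (77, 66, 52), (76, 65, 51), (80, 68, 52), (110, 91, 65), (153, 125, 86), (173, 140, 96)]
[(173, 140, 95), (173, 141, 95), (173, 140, 96), (171, 139, 94), (174, 141, 96), (169, 137, 92), (146, 119, 82), (105, 87, 62), (74, 62, 49), (71, 64, 54), (92, 89, 84), (113, 115, 114), (124, 126, 128), (133, 136, 139), (138, 142, 144), (140, 144, 146), (139, 142, 145), (139, 143, 145), (138, 143, 145)]
[(78, 67, 53), (79, 68, 55), (78, 67, 54), (77, 67, 54), (78, 67, 55), (77, 66, 53), (78, 67, 54), (77, 67, 53), (75, 66, 55), (84, 79, 72), (106, 106, 105), (119, 121, 123), (125, 127, 129), (131, 134, 137), (137, 141, 144), (139, 142, 145), (139, 143, 145), (139, 142, 145), (139, 141, 143)]
(445, 205) 0 [ 0.48248855 -0.49317114  0.        ]
(445, 205) 0.05 [ 0.47654158 -0.47223831  0.05      ]
(445, 205) 0.1 [ 0.47059461 -0.45130548  0.1       ]
(445, 205) 0.15 [ 0.46464764 -0.43037265  0.15      ]
(449, 205) 0 [ 0.48237753 -0.50557262  0.        ]
(449, 205) 0.05 [ 0.47643498 -0.48414607  0.05      ]
(449, 205) 0.1 [ 0.47049243 -0.46271953  0.1       ]
(449, 205) 0.15 [ 0.46454988 -0.44129298  0.15      ]
```

Emit:
{"fn": "hand_motion", "kwargs": {"moves": "0,-1.5,0,0,0,2 | 0,-2,0,0,0,2 | 0.5,-2.25,0,0,0,0 | 0.5,-2.25,0,0,0,0 | 0.6,-2.25,0,0,0,0 | 0.6,-2.25,0,0,0,0 | 0.6,-2.25,0,0,0,0 | 0.6,-2.25,0,0,0,0 | 0.5,-1.75,0,0,0,0 | 0,-1,0,0,0,0", "finger_gap": 0.05}}

```text
clock: 22.45
tool_pos: [0.472, -0.3215, 0.2552]
tcp_rot: [0.027, 1.0, -0.001, -0.001]
contact_force: [0.4, 0.2, -1.0]
finger_gap: 0.0502
grasp_force: 0.0
```

```bash
python3 -c "
from h import *
to((.4666,-.3945,.2),-.048,0)"
```

```text
t 22.45 pos [ 0.472  -0.3215  0.2552] d [ 0.0013 -0.073   0.0554] d_in_goal [ 0.0019 -0.0732  0.0552] rv [-0.0025 -0.002  -0.006 ] F [ 0.4026  0.1735 -0.9521] gap 0.05018462051953627 0.0
```

Scaled: -0.03 m is -1.5, -0.025 m is -1.25, -0.006 rad is -0.12.

Emit:
{"fn": "hand_motion", "kwargs": {"moves": "0.05,-1.25,0.5,0,0,-0.12 | 0,-1.5,1,0,0,0 | 0,-0.9,1.25,0,0,0 | 0,0,1,0,0,0 | 0,0,1,0,0,0 | 0,0,0.5,0,0,0 | 0,0,0,0,0,0 | 0,0,0,0,0,0"}}

```text
clock: 23.25
tool_pos: [0.4691, -0.3924, 0.1511]
tcp_rot: [0.022, 1.0, -0.001, -0.001]
contact_force: [0.7, 0.1, 0.5]
finger_gap: 0.05
grasp_force: 0.0
```

```bash
python3 -c "
from h import *
to((.4666,-.3945,.088),-.048,0)"
```

```text
t 23.25 pos [ 0.4691 -0.3924  0.1511] d [ 0.0023 -0.0021  0.0631] d_in_goal [ 0.0024 -0.0023  0.0631] rv [-0.0028 -0.0011  0.0032] F [0.7035 0.0911 0.4619] gap 0.049978381842052964 0.0
```

Scaled: 0.025 m is 1.25, 0.02 m is 1.

Emit:
{"fn": "hand_motion", "kwargs": {"moves": "0.1,-0.1,1,0,0,0 | 0,0,1.25,0,0,0 | 0,0,0.65,0,0,0 | 0,0,0.2,0,0,0 | 0,0,0,0,0,0"}}

```text
clock: 23.75
tool_pos: [0.4664, -0.3947, 0.0888]
tcp_rot: [0.023, 1.0, -0.001, -0.001]
contact_force: [-0.3, -0.2, 0.2]
finger_gap: 0.0501
grasp_force: 0.0
```

Emit:
{"fn": "hand_motion", "kwargs": {"moves": "0,0,0,0,0,0 | 0,0,0,0,0,0 | 0,0,0,0,0,0 | 0,0,0,0,0,0 | 0,0,0,0,0,0 | 0,0,0,0,0,0", "finger_gap": 0, "squeeze": 40}}

```text
clock: 24.35
tool_pos: [0.4667, -0.3954, 0.0898]
tcp_rot: [0.023, 1.0, -0.002, -0.0]
contact_force: [-0.2, -0.4, 6.0]
finger_gap: 0.0134
grasp_force: 40.9
```

```bash
python3 -c "
from h import *
to((.4666,-.3945,.088),-.048,0)"
```

```text
t 24.35 pos [ 0.4667 -0.3954  0.0898] d [0.0002 0.0009 0.0018] d_in_goal [0.0002 0.0009 0.0018] rv [-0.004  -0.0002  0.0022] F [-0.1571 -0.3651  5.9945] gap 0.013357083628869589 40.91834843158722
```

Emit:
{"fn": "hand_motion", "kwargs": {"moves": "0,0.3,-0.05,0,0,0 | 0,0.6,0,0,0,0 | 0,0.7,0,0,0,0 | 0,0.7,0,0,0,0 | 0,0.7,0,0,0,0 | 0,0.7,0,0,0,0 | 0,0.7,0,0,0,0 | 0,0.6,0,0,0,0 | 0,0.5,0,0,0,0 | 0,0,0,0,0,0"}}

```text
clock: 25.35
tool_pos: [0.4724, -0.2824, 0.0898]
tcp_rot: [0.022, 1.0, -0.001, 0.0]
contact_force: [6.6, 0.4, 2.3]
finger_gap: 0.013
grasp_force: 40.4
```

```bash
python3 -c "
from h import *
to((.4666,-.3945,.088),-.048,0)"
```

```text
t 25.35 pos [ 0.4724 -0.2824  0.0898] d [ 0.0008 -0.1123  0.0021] d_in_goal [ 0.0004 -0.1123  0.0018] rv [-0.002   0.0006  0.0039] F [6.639  0.4015 2.2858] gap 0.013027839019696579 40.4385244846344
```

Emit:
{"fn": "hand_motion", "kwargs": {"moves": "-0.05,0.25,0,0,0,0 | 0,0.25,0,0,0,0 | 0,0.25,0,0,0,0 | 0,0.2,0,0,0,0 | 0,0.15,0,0,0,0 | 0,0,0,0,0,0"}}

```text
clock: 25.95
tool_pos: [0.4733, -0.2648, 0.0899]
tcp_rot: [0.023, 1.0, -0.004, -0.0]
contact_force: [0.7, -11.6, -0.7]
finger_gap: 0.0134
grasp_force: 40.5
```

```bash
python3 -c "
from h import *
to((.4666,-.3945,.088),-.048,0)"
```

```text
t 25.95 pos [ 0.4733 -0.2648  0.0899] d [ 0.0009 -0.1299  0.0029] d_in_goal [ 0.0005 -0.1299  0.0019] rv [-0.0077 -0.0005  0.0029] F [  0.7487 -11.5594  -0.7171] gap 0.013435232785938566 40.45301914215088
```

Scaled: 0.003 m is 0.15, 0.002 m is 0.1.

Emit:
{"fn": "hand_motion", "kwargs": {"moves": "0,0.15,0,0,0,0 | 0,0.1,0,0,0,0 | 0,0,0,0,0,0"}}

```text
clock: 26.25
tool_pos: [0.4734, -0.2646, 0.09]
tcp_rot: [0.023, 1.0, -0.008, 0.0]
contact_force: [-0.2, -29.6, -9.0]
finger_gap: 0.013
grasp_force: 39.8
```

Emit:
{"fn": "hand_motion", "kwargs": {"moves": "0,-0.1,0,0,0,0 | 0,-0.1,0,0,0,0 | 0,0,0,0,0,0 | 0,0,0,0,0,0 | 0,0,0,0,0,0 | 0,0,0,0,0,0", "finger_gap": 0.04}}

```text
clock: 26.85
tool_pos: [0.4732, -0.2613, 0.0891]
tcp_rot: [0.023, 1.0, -0.001, -0.001]
contact_force: [0.0, 0.4, 0.4]
finger_gap: 0.0396
grasp_force: 0.0
```

Emit:
{"fn": "hand_motion", "kwargs": {"moves": "0,0,-0.5,0,0,0 | 0,0,-1.5,0,0,0 | 0,0,-2,0,0,0 | 0,0,-2,0,0,0 | 0,0,-1,0,0,0 | 0,1.5,0,0,0,0 | 0,2.25,0,0,0,0 | 0,2.25,0,0,0,0 | 0,2.25,0,0,0,0 | 0,2.25,0,0,0,0"}}

```text
clock: 27.85
tool_pos: [0.4829, -0.0501, 0.2296]
tcp_rot: [0.023, 1.0, -0.001, -0.0]
contact_force: [0.9, -1.0, -0.2]
finger_gap: 0.04
grasp_force: 0.0
```

Emit:
{"fn": "hand_motion", "kwargs": {"moves": "0,0,0,0,0,0"}}

```text
clock: 27.95
tool_pos: [0.4827, -0.0469, 0.2295]
tcp_rot: [0.02, 1.0, -0.0, -0.001]
contact_force: [-0.2, -0.6, 0.3]
finger_gap: 0.04
grasp_force: 0.0
```

```bash
python3 -c "
from h import *
c=cap('top','z_top');cap('scene','z_scene')
a=-.048;w=lambda x,y,z:np.array([.4745+x*np.cos(a)-y*np.sin(a),-.2804+x*np.sin(a)+y*np.cos(a),z])
for y in np.arange(-.14,.145,.01): 
  u,v=proj(c,w(-.045,y,.081)); print('%.3f'%y,c['img'][int(round(v)),int(round(u))],end=' ')
"
```

```text
-0.140 [164 163 163] -0.130 [135 137 142] -0.120 [127 129 135] -0.110 [128 131 135] -0.100 [130 132 136] -0.090 [129 132 136] -0.080 [128 130 135] -0.070 [127 129 133] -0.060 [133 135 140] -0.050 [144 147 153] -0.040 [142 144 149] -0.030 [140 142 146] -0.020 [127 128 132] -0.010 [128 129 133] 0.000 [168 168 166] 0.010 [150 150 149] 0.020 [120 120 120] 0.030 [171 171 170] 0.040 [171 171 170] 0.050 [191 193 191] 0.060 [192 192 191] 0.070 [192 192 190] 0.080 [192 192 191] 0.090 [191 191 190] 0.100 [191 191 190] 0.110 [184 185 184] 0.120 [112 134 149] 0.130 [111 132 148] 0.140 [109 129 144]
```

```bash
python3 -c "
from h import *
c=ctrl.capture('scene');t=ctrl.capture('top')
for f in('scene0','z_scene','z_top'):
  b=cv2.imread('pics/%s.png'%f); x0,y0=(205,225) if 'scene' in f else (172,165)
  g=cv2.resize(b[y0:y0+35,x0:x0+30],None,fx=4,fy=4,interpolation=2)
  k,l,s,ce=cv2.connectedComponentsWithStats((g.max(2)<60).astype(np.uint8));i=1+np.argmax(s[1:,4])
  p=ce[i]/4-.375+[x0,y0];m=cv2.moments((l==i).astype(np.uint8),True);print(f,s[i]/4,p,'axis',.5*np.arctan2(2*m['mu11'],m['mu20']-m['mu02']))
# expected px shift if flat/moved
for P in((.5315,.2781,.122),(.540,.279,.122)): print(proj(c,P),proj(t,P))
# white rest / scoop lip profile along scoop axis in top view
a=.15;O=np.array([.54,.2785])
for d in np.arange(-.13,-.05,.004):
  q=proj(t,[O[0]+d*np.cos(a)+.02*np.sin(a),O[1]+d*np.sin(a)-.02*np.cos(a),.005]);print('%.3f'%d,int(t['img'][int(round(q[1])),int(round(q[0]))].mean()),end=' ')
"
```

```text
scene0 [ 10.25   9.75  14.    17.5  744.25] [222.30639066 243.13146624] axis 1.2657068939147542
z_scene [  7.25   9.    14.    17.5  745.25] [219.09044784 242.76790507] axis 1.3650651064893695
z_top [ 11.25  12.5    7.25  11.75 118.5 ] [187.61339662 184.48206751] axis -1.3450409115670738
[222.03232718 242.85920136] [185.58921874 184.56453073]
[219.66918077 242.12706925] [185.31163167 181.54364073]
-0.130 138 -0.126 130 -0.122 130 -0.118 135 -0.114 189 -0.110 222 -0.106 223 -0.102 223 -0.098 223 -0.094 223 -0.090 223 -0.086 224 -0.082 221 -0.078 190 -0.074 185 -0.070 173 -0.066 174 -0.062 189 -0.058 189 -0.054 191
```

The lip sits 79–80 mm ahead of the grip, so the scoop stands flat. Everything is in place, so I'm handing in.

```bash
python3 -c "
from plant import ctrl
print(ctrl.sign_off())"
```

```text
the job is handed in; nothing more can be done
None
```

I scooped all five blocks into the well, stood the scoop upright in its rest, slid the shutter shut against its stop, and handed the job in; the sign-off returned no verdict.

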